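Load the filter plate and put it under vacuum

ROBOT

A 6-joint arm with a two-finger parallel gripper is mounted at the origin on the work surface. World frame = base frame: x ahead of the robot, y to its left, z up, the work surface at z = 0. Lengths are in m, angles in rad, forces in N, time in s.
With the tool pointing down it reaches from about 0.25 to 0.725 m from the base axis. Payload 4 kg.
Tool frame: the origin (TCP) lies midway between the tips of the shut fingers; the grasp point (between the pads) lies 19 mm behind it; z points along the fingers, y is the line along which they close (so a half turn about z gives the same grasp; the last joint's range is limited). The gripper opens to 85 mm and grips with 20 to 120 N. Pads are 22 mm wide; open, the fingers measure 114 mm over their backs; the gripper's body (76 mm by 85 mm) begins 54 mm behind the grasp point. The pads swing forward as they close: fully open they stand 13 mm farther back than shut.
Start: joints at [1.208, 0.241, 0.005, 1.335, 0, 1.571], TCP at [0.177, 0.467, 0.202] pointing down, gripper open.
Joint ranges: [-2.72, 2.72], [-1.05, 1.87], [-1.09, 1.28], [-1.99, 2.15], [-1.42, 1.44], [-3.14, 3.14]. Speed limits (rad/s): [2.79, 2.79, 3.14, 3.14, 3.14, 3.14].

INTERFACE

Orientations are given as a unit quaternion [x, y, z, w].
In Python, from workcell import bot, camera, job_done gives the robot as it stands.
- The arm moves only by the tool carry_out, never from a script. Its argument "plan" is a list of rows, each an object of numbers: "dx", "dy", "dz": the shift along the tool's x, y, z in mm; "twist": the turn about the tool's z in degrees; "fingers": the closure, from -1 (fully open) to 1 (shut). In form: [{"dx": .., "dy": .., "dz": .., "twist": .., "fingers": ..}, ...]. A call has exactly 5 rows; each row is the pose to reach, as a shift and turn from the pose commanded when the call began, along the tool's axes at that moment; what a row does not reach only later rows make up. A row lasts 1/12 s, in which the tool goes at most 41.7 mm and 7.16 degrees, less where a joint would pass 70% of its speed; a pose out of reach is approached as far as the arm can. A call with a gripper value outside its range is refused whole. The fingers move at their own pace and stop on an object; the grip force is fixed at half the most. Time passes only in rows, so rows that repeat a pose let the fingers close, or fill a call up. It gives the time, the measured TCP pose, the force, the opening and the grip force at its end, in the units of the state.
- bot.get_obs(): the state, without advancing time (a new reading comes with each control period).
- camera(name): name is "scene" or "top" or "wrist"; returns a dict with "image" (480x640x3 uint8, red, green, blue), "intrinsics" (3x3 intrinsics, pixels), "eye" and "attitude" of the camera in the world. Camera axes: x right, y down, z forward; pixel columns grow to the right and rows downward; lengths in m; the calibration is good to about 2 mm. A picture is of the moment at which its call begins. There is no depth.
- job_done(): hands the job in; it is judged then, once.
The state is a dict: "clock": time; "joint_pos": joint angles; "joint_vel": joint speeds; "tau": joint torques, N m; "eef_pos": TCP position; "tool_rot": TCP orientation; "ft_force": force on the tool from outside, world axes, zero at the start; "ft_torque": the same for the moment, N m; "grip_width": finger opening in m; "grasp_force": force on a finger pad.
Only numpy, scipy, OpenCV 4.12 (cv2) and the standard library are available. Lean on these libraries where they do the work, as an engineer would, in place of code of your own. Each camera call takes 0.05 s, during which the arm holds its last target. There are 200 camera calls.

TASK

Load the filter plate and put it under vacuum: slide it along the loading shelf and over the raised lip so that it drops flat into the pocket of the manifold. Then turn the bleed valve's lever (the one nearer the robot) fully shut, and after that the vacuum valve's lever (the farther one) fully open; the interlock discs free the vacuum lever only once the bleed is fully shut. Leave the carton, tip box, wash bottle and culture dish around the station where they stand.

Things in the scene. Friction and masses are not known exactly. Their poses are not given: they have to be found in the camera images.
- station: fixed vacuum filtration station on a steel base plate. Its frame X, Y, Z: origin on the bench, midway between the two valve stems; +X away from the robot, +Y along it, from loading shelf over lip, pocket and valve block (X +-85, Y +-34, top Z = 65 mm) to gauge, glass trap and pump (pipes up to Z = 156 mm, at Y above 114 mm)
- plate: white 24-well filter plate, a loose rigid slab 127.8 mm long (its y) x 85.5 wide (its x) x 15 high, about 0.13 kg; origin at the centre of its underside. It starts on the shelf, y roughly along Y. Tipping over the lip, its trailing edge lifts up to 5 mm; pushed 8 to 12 mm above the shelf it stays against the fingers all the way
- shelf (a point): middle of the loading shelf's top, axes as the station's, Z = 46 mm. The shelf is flat steel, Y = -400 to -212 mm, between rails 121 mm apart with tops 10 mm above it; from Y = -237 to -197 mm the rails draw in to the pocket's width of 89 mm and steer the plate straight
- lip (a point): pocket-side edge of the lip's top, mid width, axes as the station's: 3 mm above the loading shelf and 4.5 mm above the pocket floor. On the shelf side the lip is a ramp 19 mm long, then flat for 11 mm
- pocket (a point): centre of the pocket's floor (Z = 44.5 mm), axes as the station's. The pocket is 89 mm wide (X) and 131.5 mm long (Y) with walls 5.5 mm high; a seated plate lies flat with its underside on this floor and stands 9 mm proud of the walls
- bleed_stem (a point): axis of the bleed valve (nearer the robot, beside the short copper-coloured vent silencer) at the top of the valve block, Z = 65 mm; axes as the station's. Like the vacuum stem it carries a steel interlock disc of 46 mm radius (Z = 71 to 77 mm), with a scallop cut on the side away from its lever; the two discs overlap
- bleed_grip (a point): middle of the black sleeve of the bleed lever, 70 mm from the stem axis, Z = 89 mm; its x axis points outward along the lever. The sleeve spans 44 to 92 mm (the lever's end) from the stem, is 20 mm wide and 14 mm high (Z = 82 to 96 mm)
- bleed (a joint): bleed lever, rad: 0 = fully open, lever along +Y over its silencer; 1.571 = fully shut at its stop, lever along -X to the robot. Grows counter-clockwise from above; stays where left; about 4 N at the sleeve turns it. Starts between 0 and 0.6. The discs hold it shut while the vacuum is open
- vacuum_stem (a point): axis of the vacuum valve (the farther one, 80 mm from the bleed stem along +X, in line with the vacuum pipe to the trap) at the top of the valve block, Z = 65 mm; axes as the station's
- vacuum_grip (a point): middle of the black sleeve of the vacuum lever, 70 mm from its stem axis, Z = 89 mm; its x axis points outward along the lever; same shape and size as the bleed lever
- vacuum (a joint): vacuum lever, rad: 0 = shut, lever along +X; 1.571 = fully open at its stop, lever along +Y. Grows counter-clockwise from above; about 4 N at the sleeve turns it once free, and it stays where left. The discs let it turn only while the bleed lever is within about 0.05 rad of its shut stop; till then it has only some 0.05 rad of play
- carton: bystander: upright paper carton, 40 x 62 x 146 mm, light, in front of the valve block; origin under its centre
- tip_box: bystander: orange pipette-tip box with clear lid, 85 x 122 x 59 mm, behind the pocket; origin under its centre
- wash_bottle: bystander: wash bottle 64 mm across and 157 mm high, spout up to 195 mm, behind the loading shelf; origin under its centre
- dish: bystander: closed culture dish 96 mm across, 16 mm high, in front of the loading shelf; origin under its centre
Things that resemble listed ones, but are neither listed nor needed, are in the scene too. Leave any orange look-alike of the plate alone.

How it is judged:
On the way, in this order (a step that is already met when the one before it is completed fails the run):
1. the plate has dropped flat into the pocket (horizontal distance between plate and pocket below 0.006 m and z of plate in the frame of pocket below 0.0018 m and angle between plate's own z axis and vertical below 0.02 rad), for 0.2 s.
2. the bleed lever is turned fully shut (value of joint bleed above 1.48 rad), for 0.1 s.
3. the vacuum lever is turned fully open (value of joint vacuum above 1.48 rad), for 0.1 s.
At the end, for the whole second after the job is handed in: The plate lies at rest flat in the pocket (centre within 6 mm of the pocket's, underside within 1.8 mm of its floor, tilt under 0.02 rad), the bleed lever is fully shut and the vacuum lever fully open (each within about 0.09 rad of its stop) (all of step 1 and linear speed of plate below 0.02 m/s and value of joint each of bleed, vacuum above 1.48 rad); the robot touches nothing.
It fails at once if the carton, tip box, wash bottle or dish is moved by more than 40 mm or knocked over (distance of any of carton, tip_box, wash_bottle, dish from where it was at the start of the episode above 0.04 m or angle between any of carton, wash_bottle's own z axis and vertical above 0.5 rad).
It also fails if it takes over 61 s, if anything falls off the work surface, if the arm or the gripper's body presses on something with over 40 N, if the wrist force passes 120 N, or if a joint passes its speed limit or range.

## Working session

There is one attempt and no reset: what is moved stays moved. The work goes in short steps, Python scripts to look and compute and a tool call to move; the robot and the scene stay as the last step left them, time stands still between calls to the robot, and variables do not carry over. Pictures are saved under pics/ and viewed, at most 10 in all, crops included, and the job is handed in when it is done.

Besides the shell and the picture viewer there is one more tool, called as a command line: name --argument value ..., lists and objects as JSON in quotes. carry_out: Moves the arm, as the interface text tells. Its arguments: {"type":"object","properties":{"plan":{"type":"array","items":{"type":"object","properties":{"dx":{"type":"number"},"dy":{"type":"number"},"dz":{"type":"number"},"twist":{"type":"number"},"fingers":{"type":"number"}}}}},"required":["plan"]}

```bash
mkdir -p pics; ls
python3 - <<'E'
from workcell import bot,camera
import cv2,json,numpy as np
o=bot.get_obs();print({k:np.round(v,4).tolist() for k,v in o.items()})
for n in("scene","top"):
    c=camera(n);cv2.imwrite(f"pics/{n}0.png",c["image"][:,:,::-1]);print(n,np.round(c["intrinsics"],1).tolist(),np.round(c["eye"],4),np.round(c["attitude"],4).tolist())
E
```

```text
pics
{'clock': 0.0, 'joint_pos': [1.208, 0.2414, 0.0037, 1.3352, -0.0, 1.5708], 'joint_vel': [0.0003, 0.0001, 0.0013, 0.0005, 0.0011, 0.0006], 'tau': [0.0014, -37.2314, 25.241, 0.0168, 0.0001, 0.0], 'eef_pos': [0.1772, 0.4668, 0.2009], 'tool_rot': [0.1804, 0.9836, -0.001, -0.0002], 'ft_force': [-0.8691, -0.7103, -0.6452], 'ft_torque': [-0.022, -0.0325, 0.0038], 'grasp_force': 0.0, 'grip_width': 0.0855}
scene [[530.2, 0.0, 321.0], [0.0, 530.2, 242.7], [0.0, 0.0, 1.0]] [1.3373 0.4319 1.0407] [0.4749, 0.7934, -0.3211, -0.2046]
top [[450.0, 0.0, 313.3], [0.0, 450.0, 235.5], [0.0, 0.0, 1.0]] [ 0.3578 -0.0085  1.0328] [0.7138, -0.6977, 0.041, -0.0443]
```

View pics/scene0.png

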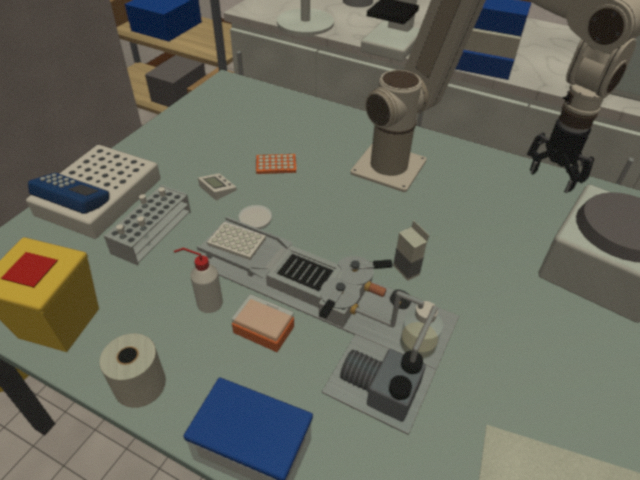

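View pics/top0.png

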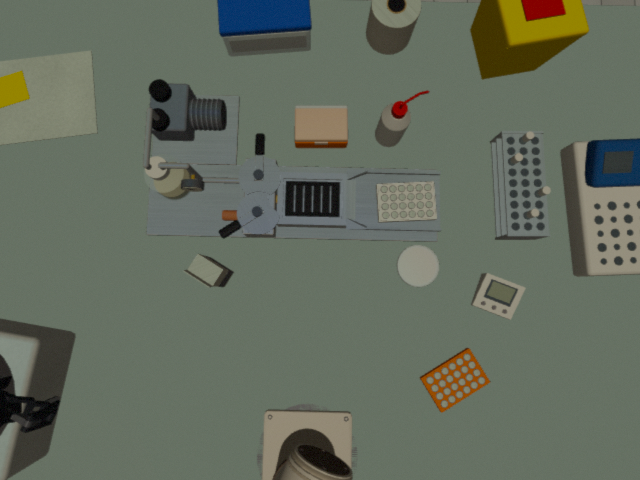

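The top view shows the robot at the bottom. The station runs leftward: plate (407,201), pocket (313,199), bleed stem (257,211) with its lever toward (230,230), and vacuum stem (258,174) with its lever toward (260,145). The plate candidates are the white slab on the shelf at (407,201) and the orange look-alike at (455,380). The white one fits because it is white and on the shelf. I'll enlarge both views.

Run:
```python
import cv2
t=cv2.imread("pics/top0.png")[130:255,195:445]
s=cv2.imread("pics/scene0.png")[205:335,195:405]
cv2.imwrite("pics/tc.png",cv2.resize(t,None,fx=3.2,fy=3.2,interpolation=cv2.INTER_CUBIC))
cv2.imwrite("pics/sc.png",cv2.resize(s,None,fx=3.8,fy=3.8,interpolation=cv2.INTER_CUBIC))
```

```text
(no output)
```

View pics/tc.png

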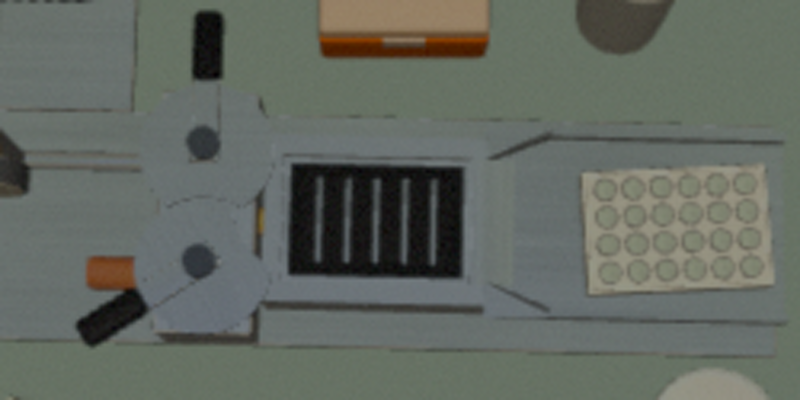

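View pics/sc.png

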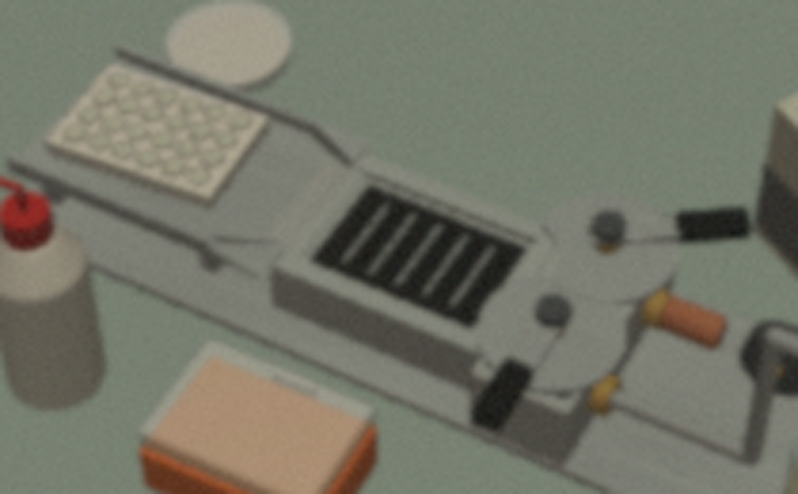

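The crops confirm the white 24-well plate on the shelf, slightly rotated. The bleed lever points partly toward the robot, the vacuum lever points away, and the pocket is the black grate. Next I triangulate.

```bash
cat > h.py <<'E'
import numpy as np
from scipy.spatial.transform import Rotation as R
CAM={'top':([450,313.3,235.5],[.3578,-.0085,1.0328],[.7138,-.6977,.041,-.0443]),'scene':([530.2,321,242.7],[1.3373,.4319,1.0407],[.4749,.7934,-.3211,-.2046])}
def ray(cam,uv):
    (f,cx,cy),e,q=CAM[cam]; d=R.from_quat(q).apply([(uv[0]-cx)/f,(uv[1]-cy)/f,1]); return np.array(e),d/np.linalg.norm(d)
def tri(a,b):
    (e1,d1),(e2,d2)=ray('top',a),ray('scene',b)
    s=np.linalg.lstsq(np.c_[d1,-d2],e2-e1,rcond=None)[0]; p,q=e1+s[0]*d1,e2+s[1]*d2
    return (p+q)/2,np.linalg.norm(p-q)
def onz(cam,uv,z):
    e,d=ray(cam,uv); return e+d*(z-e[2])/d[2]
tp=lambda p:((p[0]+.5)/3.2-.5+195,(p[1]+.5)/3.2-.5+130)
sp=lambda p:((p[0]+.5)/3.8-.5+195,(p[1]+.5)/3.8-.5+205)
E
python3 - <<'E'
from h import *
P=dict(bknob=((198,261),(609,222),.1),vknob=((203,142),(554,305),.1),bslv=((111,317),(713,223),.096),vslv=((208,45),(503,393),.096),
pPP=((583,173),(212,203),.061),pPM=((764,165),(47,145),.061),pMM=((773,284),(115,65),.061),pMP=((589,294),(268,122),.061),
kPP=((290,164),(472,325),.0445),kPM=((464,167),(313,257),.0445),kMM=((462,277),(372,187),.0445),kMP=((288,273),(525,243),.0445))
for k,(a,b,z) in P.items():
    x,e=tri(tp(a),sp(b)); print(k,np.round(x*1e3,1),'gap',round(e*1e3,1),'top@z',np.round(onz('top',tp(a),z)*1e3,1)[:2],'scene@z',np.round(onz('scene',sp(b),z)*1e3,1)[:2])
E
```

```text
bknob [520.7 117.5  95.7] gap 1.8 top@z [519.6 117.7] scene@z [524.8 118.1]
vknob [600.7 117.3  97. ] gap 1.1 top@z [599.7 117.4] scene@z [603.3 117.9]
bslv [483.1 174.4  88.8] gap 2.2 top@z [481.7 174. ] scene@z [490.2 175.4]
vslv [670.1 117.9  88.7] gap 0.5 top@z [667.6 117.1] scene@z [675.3 120.1]
pPP [ 595.6 -140.3   51.3] gap 2.3 top@z [ 593.8 -140. ] scene@z [ 602.6 -133.5]
pPM [ 604.5 -267.2   52.1] gap 0.5 top@z [ 602.2 -264.7] scene@z [ 611.1 -261.2]
pMM [ 519.7 -270.6   56.8] gap 1.3 top@z [ 519.3 -270.1] scene@z [ 523.1 -266.9]
pMP [ 511.4 -146.7   51.2] gap 1.4 top@z [ 509.6 -144.6] scene@z [ 519.8 -141.6]
kPP [600.1  62.   45. ] gap 2.6 top@z [599.7  63.3] scene@z [600.2  60.7]
kPM [599.9 -58.4  45.2] gap 0.9 top@z [600.2 -58.8] scene@z [599.2 -58.3]
kMM [522.5 -58.4  40.7] gap 1.1 top@z [522.1 -58.7] scene@z [525.4 -56. ]
kMP [522.4  60.8  46.9] gap 2.9 top@z [522.2  62.3] scene@z [521.   58.6]
```

carry_out --plan '[{"dx":-29,"dy":-27,"dz":-15,"twist":7,"fingers":1},{"dx":-58,"dy":-54,"dz":-30,"twist":14,"fingers":1},{"dx":-87,"dy":-81,"dz":-40,"twist":21,"fingers":1},{"dx":-116,"dy":-108,"dz":-50,"twist":28,"fingers":1},{"dx":-145,"dy":-134,"dz":-50,"twist":34.6,"fingers":1}]'

```text
clock: 0.52
eef_pos: [0.2663, 0.2897, 0.2534]
tool_rot: [0.467, 0.884, 0.001, 0.0]
ft_force: [1.2, -0.2, -0.7]
grip_width: 0.025
grasp_force: 0.0
```

```bash
cat >> h.py <<'E'
def to(x,y,z,yaw=None):
    "shift/twist in tool axes to world target (mm), yaw = world angle of tool y (deg)"
    from workcell import bot
    o=bot.get_obs(); r=R.from_quat(o['tool_rot']); d=r.inv().apply(np.array([x,y,z])/1e3-o['eef_pos'])*1e3
    Y=r.apply([0,1,0]); a=np.degrees(np.arctan2(Y[1],Y[0]))
    print('t',round(o['clock'],2),'pos',np.round(o['eef_pos']*1e3,1),'yawY',round(a,2),'F',np.round(o['ft_force'],1),'shift',np.round(d,1),'twist',None if yaw is None else round(a-yaw,1))
E
python3 -c "
from h import *
to(557,-300,200,0)
for n,p,z in(('carton',(207,270),.146),('bottle',(399,112),.195),('tip',(321,124),.059)): print(n,np.round(onz('top',p,z)*1e3))"
```

```text
t 0.52 pos [266.3 289.7 253.4] yawY 34.33 F [ 1.2 -0.2 -0.7] shift [-650.9  -92.7   52.8] twist 34.3
carton [392. 204. 146.]
bottle [ 704. -164.  195.]
tip [729. -14.  59.]
```

carry_out --plan '[{"dx":-38,"dy":-5,"dz":0,"twist":7,"fingers":1},{"dx":-78,"dy":-11,"dz":0,"twist":14,"fingers":1},{"dx":-118,"dy":-17,"dz":0,"twist":21,"fingers":1},{"dx":-159,"dy":-23,"dz":0,"twist":28,"fingers":1},{"dx":-200,"dy":-29,"dz":0,"twist":34.3,"fingers":1}]'

```text
clock: 0.93
eef_pos: [0.3552, 0.1077, 0.2517]
tool_rot: [0.707, 0.707, 0.0, -0.0]
ft_force: [1.3, 1.0, 0.5]
grip_width: 0.0001
grasp_force: 0.0
```

```bash
python3 -c "
from h import *
to(557,-300,200,0)"
```

```text
t 0.93 pos [355.2 107.7 251.7] yawY 0.01 F [1.3 1.  0.5] shift [-407.8  201.7   51.7] twist 0.0
```

carry_out --plan '[{"dx":-35,"dy":17,"dz":0,"twist":0,"fingers":1},{"dx":-70,"dy":34,"dz":0,"twist":0,"fingers":1},{"dx":-106,"dy":52,"dz":0,"twist":0,"fingers":1},{"dx":-142,"dy":70,"dz":0,"twist":0,"fingers":1},{"dx":-178,"dy":88,"dz":0,"twist":0,"fingers":1}]'

```text
clock: 1.35
eef_pos: [0.4443, -0.0699, 0.2515]
tool_rot: [0.705, 0.709, -0.0, -0.0]
ft_force: [1.6, -0.0, 0.5]
grip_width: 0.0002
grasp_force: 0.0
```

carry_out --plan '[{"dx":-35,"dy":17,"dz":0,"twist":0,"fingers":1},{"dx":-70,"dy":34,"dz":0,"twist":0,"fingers":1},{"dx":-106,"dy":52,"dz":0,"twist":0,"fingers":1},{"dx":-142,"dy":70,"dz":0,"twist":0,"fingers":1},{"dx":-178,"dy":88,"dz":0,"twist":0,"fingers":1}]'

```text
clock: 1.77
eef_pos: [0.5333, -0.2473, 0.2512]
tool_rot: [0.705, 0.709, -0.0, -0.0]
ft_force: [1.1, 0.2, -1.3]
grip_width: 0.0001
grasp_force: 0.0
```

```bash
python3 -c "
from h import *
to(561,-310,120,0)"
```

```text
t 1.77 pos [ 533.3 -247.3  251.2] yawY 0.29 F [ 1.1  0.2 -1.3] shift [-63.   27.5 131.1] twist 0.3
```

carry_out --plan '[{"dx":-31,"dy":14,"dz":0,"twist":0.3,"fingers":1},{"dx":-63,"dy":28,"dz":30,"twist":0.3,"fingers":1},{"dx":-63,"dy":28,"dz":70,"twist":0.3,"fingers":1},{"dx":-63,"dy":28,"dz":110,"twist":0.3,"fingers":1},{"dx":-63,"dy":28,"dz":150,"twist":0.3,"fingers":1}]'

```text
clock: 2.18
eef_pos: [0.5609, -0.309, 0.0989]
tool_rot: [0.708, 0.707, -0.0, -0.001]
ft_force: [0.4, -0.9, -0.6]
grip_width: 0.0
grasp_force: 0.0
```

```bash
python3 -c "
from h import *
to(561,-310,56,0)
from workcell import camera
import cv2
s=camera('scene')['image'][150:330,160:400,::-1]
t=camera('top')['image'][150:260,300:500,::-1]
s=cv2.resize(s,(560,420));t=cv2.resize(t,(800,440))[:180] if 0 else cv2.resize(t,(560,308))
cv2.imwrite('pics/a.png',cv2.resize(cv2.vconcat([s,t]),None,fx=.82,fy=.82))"
```

```text
t 2.18 pos [ 560.9 -309.    98.9] yawY -0.08 F [ 0.4 -0.9 -0.6] shift [-1.   0.1 42.9] twist -0.1
```

View pics/a.png

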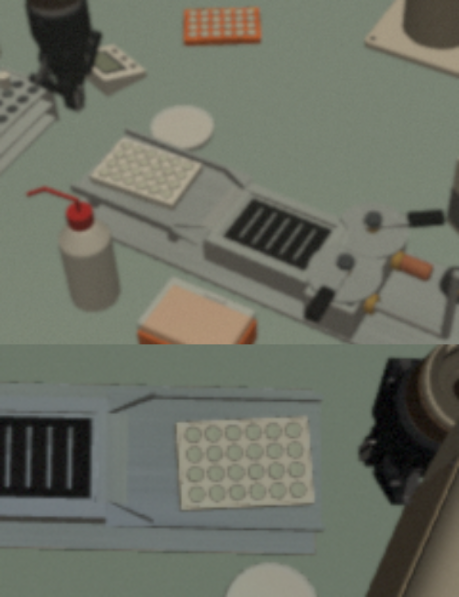

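The fingers hang clear of the shelf's open end, in line with the plate. Descending, then pushing.

carry_out --plan '[{"dx":0,"dy":0,"dz":20,"twist":0,"fingers":1},{"dx":0,"dy":0,"dz":43,"twist":0,"fingers":1},{"dx":5,"dy":0,"dz":43,"twist":0,"fingers":1},{"dx":12,"dy":0,"dz":43,"twist":0,"fingers":1},{"dx":20,"dy":0,"dz":43,"twist":0,"fingers":1}]'

```text
clock: 2.7
eef_pos: [0.5629, -0.2883, 0.0615]
tool_rot: [0.707, 0.707, 0.001, 0.002]
ft_force: [0.6, -0.2, -0.7]
grip_width: 0.0001
grasp_force: 0.0
```

carry_out --plan '[{"dx":7,"dy":0,"dz":0,"twist":0,"fingers":1},{"dx":14,"dy":0,"dz":0,"twist":0,"fingers":1},{"dx":22,"dy":0,"dz":0,"twist":0,"fingers":1},{"dx":30,"dy":0,"dz":0,"twist":0,"fingers":1},{"dx":40,"dy":0,"dz":0,"twist":0,"fingers":1}]'

```text
clock: 3.12
eef_pos: [0.5617, -0.2475, 0.0594]
tool_rot: [0.707, 0.707, 0.0, 0.0]
ft_force: [-0.4, 0.4, 0.3]
grip_width: 0.0002
grasp_force: 0.0
```

```bash
python3 -c "
from h import *
to(561,-75,56,0)
from workcell import camera
import cv2
cv2.imwrite('pics/b.png',cv2.resize(camera('wrist')['image'][:,:,::-1],(400,300)))"
```

```text
t 3.12 pos [ 561.7 -247.5   59.4] yawY 0.01 F [-0.4  0.4  0.3] shift [172.5  -0.7   3.3] twist 0.0
```

```bash
python3 -c "
from h import *
from workcell import camera
import cv2
s=camera('scene')['image'][190:300,180:320,::-1]
s=cv2.resize(s,(382,300))
cv2.imwrite('pics/c.png',cv2.hconcat([cv2.imread('pics/b.png'),s]))"
```

```text
(no output)
```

View pics/c.png

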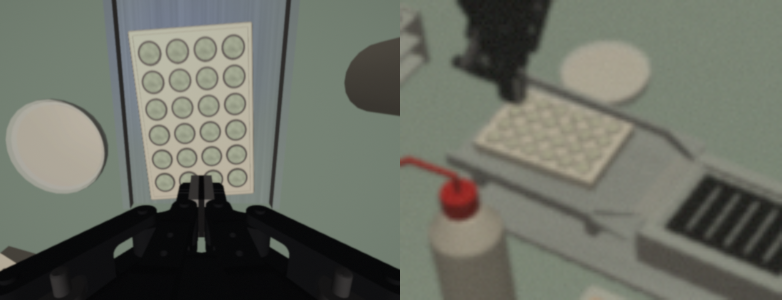

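The fingertips had not come down far enough and rode over the plate's trailing edge. The plate has not moved. I'll back off, lower, and push again.

carry_out --plan '[{"dx":0,"dy":0,"dz":-10,"twist":0,"fingers":1},{"dx":-30,"dy":0,"dz":-10,"twist":0,"fingers":1},{"dx":-60,"dy":0,"dz":-10,"twist":0,"fingers":1},{"dx":-60,"dy":0,"dz":4,"twist":0,"fingers":1},{"dx":-60,"dy":0,"dz":4,"twist":0,"fingers":1}]'

```text
clock: 3.63
eef_pos: [0.5602, -0.3099, 0.0534]
tool_rot: [0.708, 0.706, -0.0, -0.001]
ft_force: [-1.6, 1.1, -1.3]
grip_width: -0.0001
grasp_force: 0.0
```

carry_out --plan '[{"dx":0,"dy":0,"dz":0,"twist":0,"fingers":1},{"dx":0,"dy":0,"dz":0,"twist":0,"fingers":1},{"dx":0,"dy":0,"dz":0,"twist":0,"fingers":1},{"dx":0,"dy":0,"dz":0,"twist":0,"fingers":1},{"dx":0,"dy":0,"dz":0,"twist":0,"fingers":1}]'

```text
clock: 4.05
eef_pos: [0.5619, -0.3078, 0.0554]
tool_rot: [0.707, 0.708, 0.0, 0.0]
ft_force: [-1.2, 0.8, -0.6]
grip_width: 0.0001
grasp_force: 0.0
```

```bash
python3 -c "
from h import *
to(561,-75,55,0)"
```

```text
t 4.05 pos [ 561.9 -307.8   55.4] yawY 0.07 F [-1.2  0.8 -0.6] shift [232.8  -0.6   0.4] twist 0.1
```

carry_out --plan '[{"dx":9,"dy":0,"dz":0,"twist":0,"fingers":1},{"dx":18,"dy":0,"dz":0,"twist":0,"fingers":1},{"dx":27,"dy":0,"dz":0,"twist":0,"fingers":1},{"dx":34,"dy":0,"dz":0,"twist":0,"fingers":1},{"dx":40,"dy":0,"dz":0,"twist":0,"fingers":1}]'

```text
clock: 4.47
eef_pos: [0.5614, -0.2667, 0.0549]
tool_rot: [0.707, 0.708, 0.0, -0.0]
ft_force: [0.3, 0.5, -0.3]
grip_width: -0.0002
grasp_force: 0.0
```

carry_out --plan '[{"dx":8,"dy":0,"dz":0,"twist":0,"fingers":1},{"dx":16,"dy":0,"dz":0,"twist":0,"fingers":1},{"dx":24,"dy":0,"dz":0,"twist":0,"fingers":1},{"dx":32,"dy":0,"dz":0,"twist":0,"fingers":1},{"dx":40,"dy":0,"dz":0,"twist":0,"fingers":1}]'

```text
clock: 4.88
eef_pos: [0.5614, -0.2274, 0.0548]
tool_rot: [0.707, 0.707, 0.0, -0.0]
ft_force: [0.4, -0.2, -1.0]
grip_width: 0.0002
grasp_force: 0.0
```

```bash
cat > w.py <<'E'
from h import *
from workcell import camera
import cv2
im=camera('top')['image'].astype(int)
# plate: warm off-white pixels within station strip
r,g,b=im[...,0],im[...,1],im[...,2]
m=((r-b>12)&(r>140)).astype(np.uint8); m[:172]=0; m[232:]=0; m[:,:272]=0; m[:,450:]=0
m=cv2.morphologyEx(m,cv2.MORPH_CLOSE,np.ones((9,9),np.uint8))
n,l,s,c=cv2.connectedComponentsWithStats(m); i=1+np.argmax(s[1:,4])
rc=cv2.minAreaRect(np.argwhere(l==i)[:,::-1].astype(np.float32))
z=.061
box=[onz('top',p,z)[:2]*1e3 for p in cv2.boxPoints(rc)]
print('plate c',np.round(onz('top',rc[0],z)*1e3,1),'bbox',s[i],'angle',round(rc[2],1),np.round(box).tolist())
to(561,-75,55,0)
E
python3 w.py
```

```text
plate c [ 555.2 -185.7   61. ] bbox [ 377  183   42   38 1417] angle 87.0 [[593.0, -140.0], [600.0, -227.0], [517.0, -231.0], [511.0, -144.0]]
t 4.93 pos [ 561.4 -225.8   54.8] yawY 0.1 F [-0.5  1.4  0.3] shift [ 1.508e+02 -1.000e-01 -0.000e+00] twist 0.1
```

```bash
python3 -c "
from workcell import camera
import cv2
s=camera('scene')['image'][195:275,185:285,::-1]
w=camera('wrist');print(w['eye'],w['attitude'],w['intrinsics'])
s=cv2.resize(s,(450,360),interpolation=cv2.INTER_CUBIC)
w=cv2.resize(w['image'][200:480,180:452,::-1],(350,360))
cv2.imwrite('pics/d.png',cv2.hconcat([w,s]))"
```

```text
[ 0.56181469 -0.16120852  0.22725445] [ 9.91382272e-01  5.74321363e-04 -1.36979776e-04  1.30999399e-01] [[367.10663547   0.         321.76113356]
 [  0.         367.10663547 238.42079449]
 [  0.           0.           1.        ]]
```

View pics/d.png

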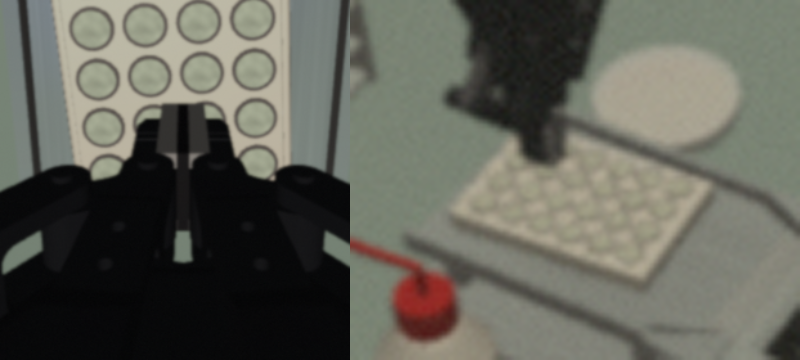

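The fingers are still above the plate, so its top stands lower in the robot's frame than the text suggests (my triangulation gave about 52 mm). I'll probe gently for the plate's top.

carry_out --plan '[{"dx":0,"dy":0,"dz":0.6,"twist":0,"fingers":1},{"dx":0,"dy":0,"dz":1.2,"twist":0,"fingers":1},{"dx":0,"dy":0,"dz":1.8,"twist":0,"fingers":1},{"dx":0,"dy":0,"dz":2.4,"twist":0,"fingers":1},{"dx":0,"dy":0,"dz":3,"twist":0,"fingers":1}]'

```text
clock: 5.45
eef_pos: [0.5614, -0.2286, 0.0516]
tool_rot: [0.707, 0.707, -0.0, -0.0]
ft_force: [-0.1, 0.2, 0.6]
grip_width: -0.0004
grasp_force: 0.0
```

Run:
```python
from h import *
from workcell import camera
import cv2
c=camera('wrist');im=c['image'].astype(int);r,b=im[...,0],im[...,2]
m=((r-b>12)&(r>110)).astype(np.uint8); m[:,:150]=0;m[:,480:]=0
m=cv2.morphologyEx(m,cv2.MORPH_CLOSE,np.ones((25,25),np.uint8))
n,l,s,_=cv2.connectedComponentsWithStats(m);i=1+np.argmax(s[1:,4]);p=np.argwhere(l==i)[:,::-1]
L=p[np.argmin(p@[1,1])];Rr=p[np.argmax(p@[1,-1])];print(s[i],L,Rr)
K=c['intrinsics'];rot=R.from_quat(c['attitude'])
# top-view leading corners (before): left in wrist = -X (MP), right = +X (PP)
for w,t in((L,(589,294)),(Rr,(583,173))):
    d=rot.apply([(w[0]-K[0,2])/K[0,0],(w[1]-K[1,2])/K[1,1],1]); e,dt=ray('top',tp(t))
    q=np.linalg.lstsq(np.c_[d,-dt],e-c['eye'],rcond=None)[0]
    print(np.round((c['eye']+q[0]*d)*1e3,1),np.round((e+q[1]*dt)*1e3,1))
to(561,-75,55,0)
```

```text
[  204    82   204   258 42046] [205  97] [403  82]
[ 511.  -145.    53.7] [ 510.7 -145.7   53.8]
[ 595.5 -140.    60.3] [ 594.  -140.2   59.9]
t 5.5 pos [ 561.3 -228.5   51.5] yawY -0.02 F [0.4 0.6 0.3] shift [153.5  -0.3  -3.5] twist -0.0
```

carry_out --plan '[{"dx":0,"dy":0,"dz":0.8,"twist":0,"fingers":1},{"dx":0,"dy":0,"dz":1.6,"twist":0,"fingers":1},{"dx":0,"dy":0,"dz":2.4,"twist":0,"fingers":1},{"dx":0,"dy":0,"dz":3.2,"twist":0,"fingers":1},{"dx":0,"dy":0,"dz":4,"twist":0,"fingers":1}]'

```text
clock: 5.92
eef_pos: [0.5614, -0.2282, 0.0477]
tool_rot: [0.707, 0.707, -0.0, -0.0]
ft_force: [-1.2, 0.4, 1.7]
grip_width: 0.0
grasp_force: 0.0
```

```bash
python3 w.py; python3 -c "
from workcell import camera
import cv2
s=camera('scene')['image'][180:290,180:300,::-1]
w=camera('wrist')['image'][:,:,::-1]
s=cv2.resize(s,(393,360),interpolation=cv2.INTER_CUBIC)
w=cv2.resize(w[60:480,150:490],(291,360))
cv2.imwrite('pics/e.png',cv2.hconcat([w,s]))"
```

```text
plate c [ 555.  -185.4   61. ] bbox [ 377  183   42   38 1393] angle 86.8 [[593.0, -140.0], [600.0, -226.0], [517.0, -231.0], [510.0, -145.0]]
t 5.97 pos [ 561.4 -228.2   47.5] yawY 0.02 F [-0.4 -0.2 -0.3] shift [153.2  -0.3  -7.4] twist 0.0
```

Run:
```python
from h import *
p=(542/4.5+185,162/4.5+195)
for z in(.03,.045,.055,.065,.075,.085): print(z,np.round(onz('scene',p,z)*1e3,1))
```

```text
0.03 [421.7 -75.2  30. ]
0.045 [435.2 -67.6  45. ]
0.055 [444.3 -62.6  55. ]
0.065 [453.4 -57.6  65. ]
0.075 [462.4 -52.6  75. ]
0.085 [471.5 -47.6  85. ]
```

View pics/e.png

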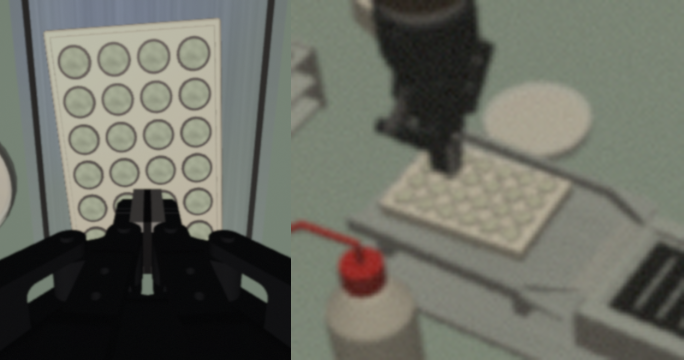

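Run:
```python
from h import *
for p in((192/4.5+185,162/4.5+195),((450-291)/3.275+180,175/3.275+180)):
  for z in(.045,.055,.065,.075): print(z,np.round(onz('scene',p,z)*1e3,1))
from workcell import bot,camera
import cv2
# predicted trailing-corner pixels of the plate in the wrist view vs finger tip
c=camera('wrist');K=c['intrinsics'];rt=R.from_quat(c['attitude'])
def pr(P):
    q=rt.inv().apply(np.array(P)-c['eye']);return np.round(K[:2,:2]@(q[:2]/q[2])+K[:2,2],0)
o=bot.get_obs();print(o['eef_pos'],'TCP px',pr(o['eef_pos']),'10 lower',pr(o['eef_pos']-[0,0,.01]),'10 higher',pr(o['eef_pos']+[0,0,.01]),'20 higher',pr(o['eef_pos']+[0,0,.02]))
```

```text
0.045 [ 536.3 -250.8   45. ]
0.055 [ 544.4 -243.9   55. ]
0.065 [ 552.4 -237.    65. ]
0.075 [ 560.5 -230.2   75. ]
0.045 [ 542.9 -243.3   45. ]
0.055 [ 550.9 -236.5   55. ]
0.065 [ 558.9 -229.8   65. ]
0.075 [ 566.9 -223.    75. ]
[ 0.56142147 -0.22822054  0.04776249] TCP px [321. 276.] 10 lower [321. 269.] 10 higher [321. 283.] 20 higher [321. 292.]
```

Scene and wrist pixels both put the actual tips roughly 15–20 mm above the reported TCP, so the plate is still below them. I'll continue probing for contact to calibrate that offset.

carry_out --plan '[{"dx":0,"dy":0,"dz":0.8,"twist":0,"fingers":1},{"dx":0,"dy":0,"dz":1.6,"twist":0,"fingers":1},{"dx":0,"dy":0,"dz":2.4,"twist":0,"fingers":1},{"dx":0,"dy":0,"dz":3.2,"twist":0,"fingers":1},{"dx":0,"dy":0,"dz":4,"twist":0,"fingers":1}]'

```text
clock: 6.53
eef_pos: [0.5614, -0.2282, 0.0437]
tool_rot: [0.707, 0.707, -0.0, -0.0]
ft_force: [-0.1, 0.6, -0.1]
grip_width: -0.0001
grasp_force: 0.0
```

carry_out --plan '[{"dx":0,"dy":0,"dz":0.6,"twist":0,"fingers":1},{"dx":0,"dy":0,"dz":1.2,"twist":0,"fingers":1},{"dx":0,"dy":0,"dz":1.8,"twist":0,"fingers":1},{"dx":0,"dy":0,"dz":2.4,"twist":0,"fingers":1},{"dx":0,"dy":0,"dz":3,"twist":0,"fingers":1}]'

```text
clock: 6.95
eef_pos: [0.5615, -0.2282, 0.0407]
tool_rot: [0.707, 0.707, -0.0, -0.0]
ft_force: [0.5, 0.1, 0.6]
grip_width: -0.0001
grasp_force: 0.0
```

carry_out --plan '[{"dx":0,"dy":0,"dz":0.5,"twist":0,"fingers":1},{"dx":0,"dy":0,"dz":1,"twist":0,"fingers":1},{"dx":0,"dy":0,"dz":1.5,"twist":0,"fingers":1},{"dx":0,"dy":0,"dz":2,"twist":0,"fingers":1},{"dx":0,"dy":0,"dz":2.5,"twist":0,"fingers":1}]'

```text
clock: 7.37
eef_pos: [0.5615, -0.2282, 0.0383]
tool_rot: [0.707, 0.707, 0.0, 0.0]
ft_force: [0.7, -0.3, -0.2]
grip_width: 0.0002
grasp_force: 0.0
```

carry_out --plan '[{"dx":0,"dy":0,"dz":0.5,"twist":0,"fingers":1},{"dx":0,"dy":0,"dz":1,"twist":0,"fingers":1},{"dx":0,"dy":0,"dz":1.5,"twist":0,"fingers":1},{"dx":0,"dy":0,"dz":2,"twist":0,"fingers":1},{"dx":0,"dy":0,"dz":2.5,"twist":0,"fingers":1}]'

```text
clock: 7.78
eef_pos: [0.5615, -0.2282, 0.0357]
tool_rot: [0.707, 0.707, -0.0, -0.0]
ft_force: [0.7, 0.5, -0.5]
grip_width: -0.0002
grasp_force: 0.0
```

```bash
python3 w.py
python3 - <<'E'
from h import *
from workcell import bot,camera
import cv2
q=bot.get_obs()['joint_pos'];print(np.round(q,3), bot.get_obs()['tau'].round(1) if hasattr(bot.get_obs()['tau'],'round') else bot.get_obs()['tau'])
s=camera('scene')['image'][150:280,170:290,::-1]
t=camera('top')['image'][170:240,350:470,::-1]
cv2.imwrite('pics/f.png',cv2.hconcat([cv2.resize(s,(480,520),interpolation=cv2.INTER_CUBIC),cv2.copyMakeBorder(cv2.resize(t,(320,187),interpolation=cv2.INTER_CUBIC),0,333,0,0,0)]))
E
```

```text
plate c [ 555.  -184.4   61. ] bbox [ 377  183   41   38 1302] angle 86.6 [[593.0, -140.0], [600.0, -224.0], [517.0, -229.0], [510.0, -145.0]]
t 7.83 pos [ 561.4 -228.2   35.6] yawY 0.01 F [-0.5 -0.3 -0.2] shift [153.2  -0.3 -19.4] twist 0.0
[-0.386  0.562  0.04   1.049 -0.     1.184] [ -0.  -49.7  22.9  -0.   -0.   -0. ]
```

View pics/f.png

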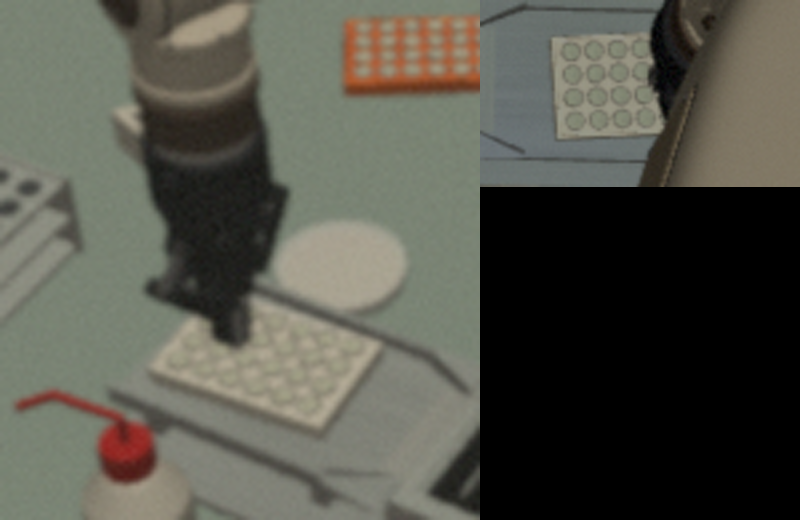

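Run:
```python
from h import *
p=(237/4+170-.4,347/4+150-.4)
for z in(.045,.055,.06,.065,.07): print(z,np.round(onz('scene',p,z)*1e3,1))
```

```text
0.045 [ 551.7 -236.3   45. ]
0.055 [ 559.6 -229.5   55. ]
0.06 [ 563.6 -226.2   60. ]
0.065 [ 567.5 -222.8   65. ]
0.07 [ 571.5 -219.5   70. ]
```

carry_out --plan '[{"dx":0,"dy":0,"dz":0.7,"twist":0,"fingers":1},{"dx":0,"dy":0,"dz":1.4,"twist":0,"fingers":1},{"dx":0,"dy":0,"dz":2.1,"twist":0,"fingers":1},{"dx":0,"dy":0,"dz":2.8,"twist":0,"fingers":1},{"dx":0,"dy":0,"dz":3.5,"twist":0,"fingers":1}]'

```text
clock: 8.35
eef_pos: [0.5614, -0.2282, 0.0322]
tool_rot: [0.707, 0.707, -0.0, -0.0]
ft_force: [-0.2, -0.3, 0.8]
grip_width: 0.0005
grasp_force: 0.0
```

carry_out --plan '[{"dx":0,"dy":0,"dz":0.8,"twist":0,"fingers":1},{"dx":0,"dy":0,"dz":1.6,"twist":0,"fingers":1},{"dx":0,"dy":0,"dz":2.4,"twist":0,"fingers":1},{"dx":0,"dy":0,"dz":3.2,"twist":0,"fingers":1},{"dx":0,"dy":0,"dz":4,"twist":0,"fingers":1}]'

```text
clock: 8.77
eef_pos: [0.5615, -0.2283, 0.0305]
tool_rot: [0.707, 0.707, 0.0, 0.0]
ft_force: [-5.8, 2.2, 16.9]
grip_width: -0.0001
grasp_force: 8.1
```

Run:
```python
# tip vs eef in the wrist image: dark blob's topmost row; plate well scale
from h import *
from workcell import bot,camera
c=camera('wrist');im=c['image'].astype(int).sum(2)
for col in(305,313,321,330,338):
    rows=np.where(im[:,col]<200)[0]; rows=rows[rows>150]; print(col,rows[:1],im[rows[0]-6:rows[0]+20:4,col])
w=im[300]; print('dark cols row300',np.where(w<250)[0][[0,-1]])
for r in(280,290,300,310): 
    k=np.where(im[r,200:450]<200)[0]; print(r,k[[0,-1]]+200 if len(k) else None)
print(bot.get_obs()['eef_pos'],c['eye'])
```

```text
305 [287] [371 265 217 142 141 145 148]
313 [282] [519 348 148 149 149 149 148]
321 [280] [289 293  35  20  22  22  17]
330 [282] [445 304 150 148 146 150 148]
338 [287] [321 248 173 149 145 150 147]
dark cols row300 [151 461]
280 [321 323]
290 [306 338]
300 [287 356]
310 [285 359]
[ 0.56150877 -0.2282441   0.03046866] [ 0.56183147 -0.16257726  0.20283974]
```

Contact occurs at reported z ≈ 31 mm with the plate top at 61 mm, so the tips sit about 30 mm above the reported TCP. The push height therefore becomes reported z ≈ 26 mm. I'll lift, back off beyond the plate, and lower.

carry_out --plan '[{"dx":0,"dy":0,"dz":-8,"twist":0,"fingers":1},{"dx":-10,"dy":0,"dz":-16,"twist":0,"fingers":1},{"dx":-45,"dy":0,"dz":-16,"twist":0,"fingers":1},{"dx":-80,"dy":0,"dz":-16,"twist":0,"fingers":1},{"dx":-80,"dy":0,"dz":-16,"twist":0,"fingers":1}]'

```text
clock: 9.23
eef_pos: [0.562, -0.3154, 0.0453]
tool_rot: [0.709, 0.705, -0.001, 0.003]
ft_force: [0.5, 0.4, 0.7]
grip_width: 0.0001
grasp_force: 0.0
```

carry_out --plan '[{"dx":0,"dy":0,"dz":9,"twist":0,"fingers":1},{"dx":0,"dy":0,"dz":18,"twist":0,"fingers":1},{"dx":0,"dy":0,"dz":18,"twist":0,"fingers":1},{"dx":0,"dy":0,"dz":18,"twist":0,"fingers":1},{"dx":0,"dy":0,"dz":18,"twist":0,"fingers":1}]'

```text
clock: 9.65
eef_pos: [0.5613, -0.3071, 0.0258]
tool_rot: [0.707, 0.708, -0.0, -0.001]
ft_force: [0.2, -0.2, -0.0]
grip_width: -0.0004
grasp_force: 0.0
```

```bash
python3 w.py
```

```text
plate c [ 556.2 -205.1   61. ] bbox [ 377  182   60   39 2135] angle 87.1 [[593.0, -140.0], [603.0, -267.0], [519.0, -270.0], [510.0, -144.0]]
t 9.7 pos [ 561.7 -307.4   26.3] yawY 0.09 F [0.2 0.2 0.3] shift [232.4  -0.3 -28.7] twist 0.1
```

carry_out --plan '[{"dx":8,"dy":0,"dz":0,"twist":0,"fingers":1},{"dx":16,"dy":0,"dz":0,"twist":0,"fingers":1},{"dx":24,"dy":0,"dz":0,"twist":0,"fingers":1},{"dx":30,"dy":0,"dz":0,"twist":0,"fingers":1},{"dx":36,"dy":0,"dz":0,"twist":0,"fingers":1}]'

```text
clock: 10.12
eef_pos: [0.5616, -0.2714, 0.0266]
tool_rot: [0.707, 0.707, -0.0, 0.0]
ft_force: [-0.6, -1.0, 0.2]
grip_width: -0.0004
grasp_force: 0.5
```

carry_out --plan '[{"dx":8,"dy":0,"dz":0,"twist":0,"fingers":1},{"dx":16,"dy":0,"dz":0,"twist":0,"fingers":1},{"dx":24,"dy":0,"dz":0,"twist":0,"fingers":1},{"dx":32,"dy":0,"dz":0,"twist":0,"fingers":1},{"dx":40,"dy":0,"dz":0,"twist":0,"fingers":1}]'

```text
clock: 10.53
eef_pos: [0.5616, -0.2317, 0.0265]
tool_rot: [0.707, 0.707, -0.0, 0.0]
ft_force: [0.3, -2.4, 1.3]
grip_width: 0.0001
grasp_force: 0.9
```

```bash
python3 w.py
```

```text
plate c [ 557.5 -156.2   61. ] bbox [ 355  181   59   39 2094] angle 88.5 [[596.0, -92.0], [602.0, -218.0], [519.0, -220.0], [513.0, -95.0]]
t 10.58 pos [ 561.4 -229.8   26.4] yawY 0.1 F [-0.  -0.2  0.5] shift [154.8  -0.2 -28.4] twist 0.1
```

carry_out --plan '[{"dx":9,"dy":0,"dz":0,"twist":0,"fingers":1},{"dx":18,"dy":0,"dz":0,"twist":0,"fingers":1},{"dx":27,"dy":0,"dz":0,"twist":0,"fingers":1},{"dx":36,"dy":0,"dz":0,"twist":0,"fingers":1},{"dx":45,"dy":0,"dz":0,"twist":0,"fingers":1}]'

```text
clock: 11.0
eef_pos: [0.5614, -0.1862, 0.0263]
tool_rot: [0.707, 0.707, 0.0, -0.0]
ft_force: [0.3, -1.2, 1.5]
grip_width: 0.0003
grasp_force: 0.7
```

carry_out --plan '[{"dx":9,"dy":0,"dz":0,"twist":0,"fingers":1},{"dx":18,"dy":0,"dz":0,"twist":0,"fingers":1},{"dx":27,"dy":0,"dz":0,"twist":0,"fingers":1},{"dx":36,"dy":0,"dz":0,"twist":0,"fingers":1},{"dx":45,"dy":0,"dz":0,"twist":0,"fingers":1}]'

```text
clock: 11.42
eef_pos: [0.5614, -0.1413, 0.0263]
tool_rot: [0.707, 0.707, -0.0, -0.0]
ft_force: [0.3, -2.3, 0.4]
grip_width: -0.0001
grasp_force: 0.8
```

```bash
python3 w.py
```

```text
plate c [561.7 -59.4  61. ] bbox [ 315  178   52   39 1746] angle 2.0 [[521.0, -3.0], [604.0, -4.0], [603.0, -116.0], [520.0, -114.0]]
t 11.47 pos [ 561.3 -139.4   26.2] yawY 0.12 F [-0.1  1.7 -0.3] shift [ 64.4  -0.1 -28.7] twist 0.1
```

carry_out --plan '[{"dx":8,"dy":0,"dz":0,"twist":0,"fingers":1},{"dx":16,"dy":0,"dz":0,"twist":0,"fingers":1},{"dx":24,"dy":0,"dz":0,"twist":0,"fingers":1},{"dx":32,"dy":0,"dz":0,"twist":0,"fingers":1},{"dx":40,"dy":0,"dz":0,"twist":0,"fingers":1}]'

```text
clock: 11.88
eef_pos: [0.5613, -0.1014, 0.0262]
tool_rot: [0.707, 0.707, -0.0, -0.0]
ft_force: [0.5, -1.9, -0.9]
grip_width: -0.0
grasp_force: 0.3
```

carry_out --plan '[{"dx":7,"dy":0,"dz":0,"twist":0,"fingers":1},{"dx":13,"dy":0,"dz":0,"twist":0,"fingers":1},{"dx":18,"dy":0,"dz":0,"twist":0,"fingers":1},{"dx":22,"dy":0,"dz":0,"twist":0,"fingers":1},{"dx":25,"dy":0,"dz":0,"twist":0,"fingers":1}]'

```text
clock: 12.3
eef_pos: [0.5615, -0.0768, 0.0263]
tool_rot: [0.707, 0.707, -0.0, 0.0]
ft_force: [0.3, -0.5, -0.6]
grip_width: -0.0003
grasp_force: 0.4
```

```bash
python3 w.py
```

```text
plate c [560.3  20.8  61. ] bbox [ 285  178   39   38 1151] angle 3.3 [[521.0, 63.0], [602.0, 61.0], [600.0, -21.0], [519.0, -19.0]]
t 12.35 pos [561.4 -76.4  26.3] yawY 0.05 F [ 1.3 -0.   0.2] shift [  1.4  -0.4 -28.7] twist 0.0
```

Nearly in, with the leading edge at y ≈ 62. A few more millimetres to the far wall, then back off, lift and check.

carry_out --plan '[{"dx":1,"dy":0,"dz":0,"twist":0,"fingers":1},{"dx":2,"dy":0,"dz":0,"twist":0,"fingers":1},{"dx":3,"dy":0,"dz":0,"twist":0,"fingers":1},{"dx":4,"dy":0,"dz":0,"twist":0,"fingers":1},{"dx":5,"dy":0,"dz":0,"twist":0,"fingers":1}]'

```text
clock: 12.77
eef_pos: [0.5616, -0.0725, 0.0264]
tool_rot: [0.707, 0.707, -0.0, 0.0]
ft_force: [-0.8, -0.9, 0.4]
grip_width: 0.0004
grasp_force: 0.4
```

```bash
python3 w.py
```

```text
plate c [560.7  25.2  61. ] bbox [ 284  178   37   38 1067] angle 1.7 [[520.0, 65.0], [602.0, 65.0], [602.0, -15.0], [520.0, -14.0]]
t 12.82 pos [561.5 -72.3  26.4] yawY 0.0 F [ 0.4 -0.4  0.6] shift [ -2.7  -0.5 -28.6] twist 0.0
```

carry_out --plan '[{"dx":-12,"dy":0,"dz":0,"twist":0,"fingers":1},{"dx":-25,"dy":0,"dz":0,"twist":0,"fingers":1},{"dx":-25,"dy":-10,"dz":-40,"twist":0,"fingers":1},{"dx":-25,"dy":-30,"dz":-80,"twist":0,"fingers":1},{"dx":-25,"dy":-60,"dz":-110,"twist":0,"fingers":1}]'

```text
clock: 13.23
eef_pos: [0.5056, -0.0989, 0.1351]
tool_rot: [0.707, 0.707, 0.001, 0.001]
ft_force: [0.8, -0.0, 0.9]
grip_width: -0.0001
grasp_force: 0.0
```

carry_out --plan '[{"dx":0,"dy":-40,"dz":0,"twist":0,"fingers":1},{"dx":0,"dy":-80,"dz":0,"twist":0,"fingers":1},{"dx":0,"dy":-120,"dz":0,"twist":0,"fingers":1},{"dx":0,"dy":-130,"dz":0,"twist":0,"fingers":1},{"dx":0,"dy":-130,"dz":0,"twist":0,"fingers":1}]'

```text
clock: 13.65
eef_pos: [0.3706, -0.0978, 0.1337]
tool_rot: [0.708, 0.706, -0.0, -0.001]
ft_force: [0.4, 0.7, -0.3]
grip_width: -0.0001
grasp_force: 0.0
```

```bash
python3 w.py
python3 - <<'E'
from h import *
from workcell import camera
import cv2
t=camera('top')['image'][130:300,170:445,::-1]; s=camera('scene')['image'][190:330,230:430,::-1]
cv2.imwrite('pics/top2.png',camera('top')['image'][:,:,::-1])
t=cv2.resize(t,(550,340),interpolation=cv2.INTER_CUBIC); s=cv2.resize(s,(370,259),interpolation=cv2.INTER_CUBIC)
cv2.imwrite('pics/g.png',cv2.vconcat([t,cv2.copyMakeBorder(s,0,0,0,180,0)]))
E
```

```text
plate c [560.9   2.9  61. ] bbox [ 283  178   58   38 2022] angle 1.3 [[520.0, 65.0], [602.0, 66.0], [602.0, -60.0], [520.0, -59.0]]
t 13.7 pos [373.4 -98.1 134.2] yawY -0.1 F [1.3 0.3 0.2] shift [ 23.5 187.4  79.5] twist -0.1
```

View pics/g.png

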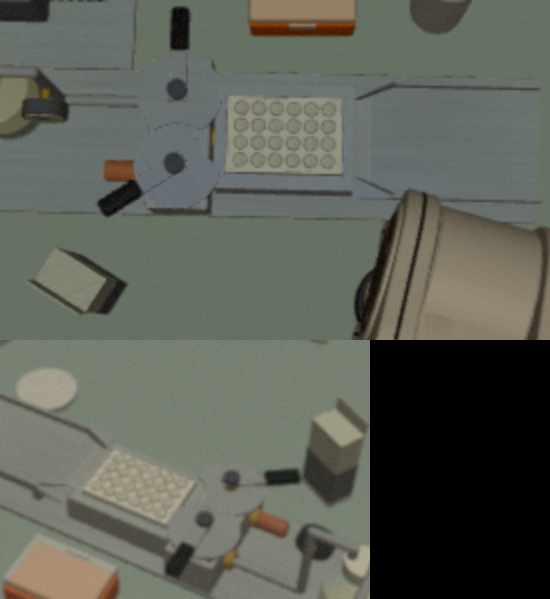

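The plate sits flat in the pocket, with its centre at (561,3) against the pocket's (561,2). The bleed lever is untouched and the carton's nearest edge runs (424,218)–(390,158), clear of my path. On to the bleed lever.

carry_out --plan '[{"dx":25,"dy":13,"dz":-10,"twist":0,"fingers":1},{"dx":55,"dy":28,"dz":-16,"twist":0,"fingers":1},{"dx":85,"dy":43,"dz":-16,"twist":0,"fingers":1},{"dx":115,"dy":58,"dz":-16,"twist":0,"fingers":1},{"dx":145,"dy":73,"dz":-16,"twist":0,"fingers":1}]'

```text
clock: 14.27
eef_pos: [0.4492, 0.0496, 0.1496]
tool_rot: [0.707, 0.707, 0.0, 0.0]
ft_force: [0.1, -0.8, -0.6]
grip_width: -0.0001
grasp_force: 0.0
```

carry_out --plan '[{"dx":30,"dy":16,"dz":0,"twist":0,"fingers":1},{"dx":60,"dy":32,"dz":0,"twist":0,"fingers":1},{"dx":90,"dy":48,"dz":0,"twist":0,"fingers":1},{"dx":118,"dy":62,"dz":0,"twist":0,"fingers":1},{"dx":136,"dy":68,"dz":0,"twist":0,"fingers":1}]'

```text
clock: 14.68
eef_pos: [0.5178, 0.1875, 0.1487]
tool_rot: [0.706, 0.708, 0.001, 0.0]
ft_force: [-0.6, -1.0, 0.0]
grip_width: -0.0002
grasp_force: 0.0
```

```bash
python3 -c "
from h import *
to(515,184,57,0)"
```

```text
t 14.68 pos [517.8 187.5 148.7] yawY 0.16 F [-0.6 -1.   0. ] shift [-3.6 -2.9 91.7] twist 0.2
```

carry_out --plan '[{"dx":-2,"dy":-1,"dz":30,"twist":0,"fingers":1},{"dx":-2,"dy":-1,"dz":60,"twist":0,"fingers":1},{"dx":-2,"dy":-1,"dz":80,"twist":0,"fingers":1},{"dx":-2,"dy":-1,"dz":88,"twist":0,"fingers":1},{"dx":-2,"dy":-1,"dz":92,"twist":0,"fingers":1}]'

```text
clock: 15.1
eef_pos: [0.5134, 0.1818, 0.0553]
tool_rot: [0.707, 0.707, -0.002, -0.001]
ft_force: [0.3, -0.1, 0.0]
grip_width: -0.0003
grasp_force: 0.0
```

```bash
cat > lv.py <<'E'
from h import *
from workcell import camera
im=camera('top')['image'].astype(int)
import cv2
m=(im.max(2)<45).astype(np.uint8)
m[:,:215]=0;m[:,280:]=0;m[:125]=0;m[255:]=0
n,l,s,c=cv2.connectedComponentsWithStats(m)
for i in range(1,n):
    if s[i,4]>25: print('dark',s[i],np.round(onz('top',c[i],.096)*1e3,0)[:2])
E
python3 lv.py; python3 -c "
from h import *
to(462,137,56,0)"
```

```text
dark [215 125  11   5  41] [703. 204.]
dark [255 134  10  21 169] [667. 117.]
dark [215 178  26  60 682] [517. 183.]
t 15.15 pos [513.9 181.9  55.9] yawY 0.03 F [-0.6 -0.1  0.5] shift [-44.9 -51.9   0.1] twist 0.0
```

carry_out --plan '[{"dx":-3,"dy":-6,"dz":0,"twist":0,"fingers":1},{"dx":-6,"dy":-13,"dz":0,"twist":0,"fingers":1},{"dx":-8,"dy":-19,"dz":0,"twist":0,"fingers":1},{"dx":-11,"dy":-25,"dz":0,"twist":0,"fingers":1},{"dx":-14,"dy":-30,"dz":0,"twist":0,"fingers":1}]'

```text
clock: 15.57
eef_pos: [0.4878, 0.1687, 0.0605]
tool_rot: [0.707, 0.707, 0.005, 0.002]
ft_force: [5.9, 2.3, -1.4]
grip_width: -0.0002
grasp_force: 2.5
```

carry_out --plan '[{"dx":-4,"dy":-5,"dz":0,"twist":0,"fingers":1},{"dx":-8,"dy":-9,"dz":0,"twist":0,"fingers":1},{"dx":-13,"dy":-13,"dz":0,"twist":0,"fingers":1},{"dx":-18,"dy":-17,"dz":0,"twist":0,"fingers":1},{"dx":-22,"dy":-19,"dz":0,"twist":0,"fingers":1}]'

```text
clock: 15.98
eef_pos: [0.4678, 0.1471, 0.0605]
tool_rot: [0.707, 0.707, 0.004, 0.001]
ft_force: [3.1, 3.1, -0.2]
grip_width: 0.0001
grasp_force: 2.1
```

carry_out --plan '[{"dx":-2,"dy":-1,"dz":0,"twist":0,"fingers":1},{"dx":-4,"dy":-2,"dz":0,"twist":0,"fingers":1},{"dx":-6,"dy":-2,"dz":0,"twist":0,"fingers":1},{"dx":-7,"dy":-2,"dz":0,"twist":0,"fingers":1},{"dx":-8,"dy":-2,"dz":0,"twist":0,"fingers":1}]'

```text
clock: 16.4
eef_pos: [0.463, 0.1386, 0.0583]
tool_rot: [0.707, 0.707, 0.001, -0.001]
ft_force: [-0.5, 7.1, 6.1]
grip_width: 0.0004
grasp_force: 3.5
```

```bash
python3 lv.py; python3 -c "
from h import *
to(462,137,56,0)"
```

```text
dark [215 125  11   5  42] [703. 205.]
dark [255 134  10  21 169] [667. 118.]
dark [225 166  17  52 266] [561. 169.]
dark [243 203   5  11  33] [529. 143.]
dark [243 217  19  38 372] [461. 125.]
t 16.45 pos [462.9 138.7  58.3] yawY 0.04 F [0.4 4.9 4.5] shift [-1.7 -0.9  2.3] twist 0.0
```

carry_out --plan '[{"dx":-1,"dy":0,"dz":0,"twist":0,"fingers":1},{"dx":-2,"dy":0,"dz":0,"twist":0,"fingers":1},{"dx":-3,"dy":0,"dz":0,"twist":0,"fingers":1},{"dx":-4,"dy":0,"dz":0,"twist":0,"fingers":1},{"dx":-5,"dy":0,"dz":0,"twist":0,"fingers":1}]'

```text
clock: 16.87
eef_pos: [0.4629, 0.1386, 0.0584]
tool_rot: [0.706, 0.708, 0.004, -0.005]
ft_force: [-1.6, 19.3, 2.9]
grip_width: 0.0003
grasp_force: 10.0
```

The stop is reached: the force rose with no motion. Backing off and lifting, then over to the vacuum lever's −Y side.

carry_out --plan '[{"dx":12,"dy":0,"dz":0,"twist":0,"fingers":1},{"dx":25,"dy":0,"dz":0,"twist":0,"fingers":1},{"dx":25,"dy":0,"dz":-35,"twist":0,"fingers":1},{"dx":25,"dy":0,"dz":-70,"twist":0,"fingers":1},{"dx":20,"dy":0,"dz":-95,"twist":0,"fingers":1}]'

```text
clock: 17.28
eef_pos: [0.4618, 0.1523, 0.1537]
tool_rot: [0.707, 0.708, -0.002, 0.0]
ft_force: [1.0, 0.4, -0.0]
grip_width: -0.0004
grasp_force: 0.0
```

carry_out --plan '[{"dx":-22,"dy":30,"dz":0,"twist":0,"fingers":1},{"dx":-44,"dy":60,"dz":0,"twist":0,"fingers":1},{"dx":-66,"dy":90,"dz":0,"twist":0,"fingers":1},{"dx":-75,"dy":125,"dz":0,"twist":0,"fingers":1},{"dx":-75,"dy":160,"dz":0,"twist":0,"fingers":1}]'

```text
clock: 17.7
eef_pos: [0.6224, 0.0739, 0.1515]
tool_rot: [0.708, 0.706, -0.003, -0.0]
ft_force: [1.1, 1.6, 0.9]
grip_width: -0.0002
grasp_force: 0.0
```

```bash
python3 lv.py; python3 -c "
from h import *
to(661,84,57,0)"
```

```text
t 17.75 pos [629.2  74.9 148.6] yawY -0.21 F [ 7.5  1.2 -0.7] shift [ 9.5 31.8 91.6] twist -0.2
```

carry_out --plan '[{"dx":9,"dy":32,"dz":0,"twist":0,"fingers":1},{"dx":9,"dy":32,"dz":35,"twist":0,"fingers":1},{"dx":9,"dy":32,"dz":70,"twist":0,"fingers":1},{"dx":9,"dy":32,"dz":85,"twist":0,"fingers":1},{"dx":9,"dy":32,"dz":92,"twist":0,"fingers":1}]'

```text
clock: 18.17
eef_pos: [0.6501, 0.0856, 0.0546]
tool_rot: [0.707, 0.707, -0.005, -0.003]
ft_force: [-0.9, -0.2, -0.5]
grip_width: 0.0
grasp_force: 0.0
```

```bash
python3 lv.py; python3 -c "
from h import *
to(661,84,57,0)"
```

```text
t 18.22 pos [650.7  85.8  55.3] yawY -0.0 F [-0.7 -0.4 -1.3] shift [-1.8 10.3 -1.8] twist -0.0
```

carry_out --plan '[{"dx":2,"dy":12,"dz":1,"twist":0,"fingers":1},{"dx":9,"dy":12,"dz":1,"twist":0,"fingers":1},{"dx":17,"dy":14,"dz":1,"twist":0,"fingers":1},{"dx":25,"dy":15,"dz":1,"twist":0,"fingers":1},{"dx":33,"dy":15.5,"dz":1,"twist":0,"fingers":1}]'

```text
clock: 18.63
eef_pos: [0.6693, 0.1179, 0.0605]
tool_rot: [0.707, 0.707, -0.002, 0.001]
ft_force: [-2.4, -6.4, 0.9]
grip_width: -0.0001
grasp_force: 2.5
```

```bash
python3 lv.py; python3 -c "
from h import *
to(666,119,57,0)"
```

```text
t 18.68 pos [669.6 120.6  60.6] yawY 0.05 F [-0.3  0.3  0.1] shift [-1.6 -3.6  3.6] twist 0.1
```

carry_out --plan '[{"dx":8,"dy":-2,"dz":2,"twist":0,"fingers":1},{"dx":16,"dy":-4,"dz":4,"twist":0,"fingers":1},{"dx":24,"dy":-8,"dz":4,"twist":0,"fingers":1},{"dx":32,"dy":-13,"dz":4,"twist":0,"fingers":1},{"dx":38,"dy":-17,"dz":4,"twist":0,"fingers":1}]'

```text
clock: 19.1
eef_pos: [0.6546, 0.1565, 0.0578]
tool_rot: [0.707, 0.707, 0.0, 0.003]
ft_force: [2.1, -6.1, 2.4]
grip_width: 0.0005
grasp_force: 2.6
```

carry_out --plan '[{"dx":7,"dy":-6,"dz":0,"twist":0,"fingers":1},{"dx":13,"dy":-14,"dz":0,"twist":0,"fingers":1},{"dx":17,"dy":-20,"dz":0,"twist":0,"fingers":1},{"dx":20,"dy":-25,"dz":0,"twist":0,"fingers":1},{"dx":22,"dy":-30,"dz":0,"twist":0,"fingers":1}]'

```text
clock: 19.52
eef_pos: [0.6257, 0.1797, 0.0582]
tool_rot: [0.707, 0.707, 0.002, 0.003]
ft_force: [4.4, -2.9, 1.8]
grip_width: -0.0002
grasp_force: 2.3
```

```bash
python3 lv.py; python3 -c "
from h import *
to(620,180,57,0)"
```

```text
dark [221 125  17  59 403] [654. 179.]
dark [234 185  12  45  99] [528. 155.]
dark [246 233  16  22 218] [451. 119.]
t 19.57 pos [624.3 180.5  58. ] yawY 0.04 F [ 0.7 -1.5  1.7] shift [-0.5 -4.3  1. ] twist 0.0
```

carry_out --plan '[{"dx":0,"dy":-2,"dz":0,"twist":0,"fingers":1},{"dx":0,"dy":-4,"dz":0,"twist":0,"fingers":1},{"dx":0,"dy":-6,"dz":0,"twist":0,"fingers":1},{"dx":0,"dy":-8,"dz":0,"twist":0,"fingers":1},{"dx":0,"dy":-10,"dz":0,"twist":0,"fingers":1}]'

```text
clock: 19.98
eef_pos: [0.6235, 0.1805, 0.0587]
tool_rot: [0.707, 0.707, 0.008, 0.007]
ft_force: [23.6, -0.2, -7.5]
grip_width: 0.0
grasp_force: 9.3
```

At its stop. Back off, lift clear, and check.

carry_out --plan '[{"dx":0,"dy":15,"dz":0,"twist":0,"fingers":1},{"dx":0,"dy":30,"dz":0,"twist":0,"fingers":1},{"dx":0,"dy":30,"dz":-35,"twist":0,"fingers":1},{"dx":0,"dy":30,"dz":-70,"twist":0,"fingers":1},{"dx":-20,"dy":20,"dz":-105,"twist":0,"fingers":1}]'

```text
clock: 20.4
eef_pos: [0.6332, 0.1633, 0.1601]
tool_rot: [0.706, 0.709, -0.0, -0.002]
ft_force: [1.2, -0.2, 0.6]
grip_width: -0.0003
grasp_force: 0.0
```

carry_out --plan '[{"dx":-30,"dy":-25,"dz":-15,"twist":0,"fingers":1},{"dx":-60,"dy":-50,"dz":-30,"twist":0,"fingers":1},{"dx":-90,"dy":-75,"dz":-40,"twist":0,"fingers":1},{"dx":-115,"dy":-105,"dz":-40,"twist":0,"fingers":1},{"dx":-140,"dy":-135,"dz":-40,"twist":0,"fingers":1}]'

```text
clock: 20.82
eef_pos: [0.4973, 0.0194, 0.2017]
tool_rot: [0.707, 0.707, 0.001, 0.0]
ft_force: [0.5, 0.2, 0.6]
grip_width: 0.0003
grasp_force: 0.0
```

carry_out --plan '[{"dx":-30,"dy":-28,"dz":0,"twist":0,"fingers":1},{"dx":-60,"dy":-56,"dz":0,"twist":0,"fingers":1},{"dx":-90,"dy":-84,"dz":0,"twist":0,"fingers":1},{"dx":-110,"dy":-105,"dz":0,"twist":0,"fingers":1},{"dx":-110,"dy":-110,"dz":0,"twist":0,"fingers":1}]'

```text
clock: 21.23
eef_pos: [0.3848, -0.0919, 0.201]
tool_rot: [0.709, 0.706, -0.0, -0.001]
ft_force: [-0.7, 0.5, -0.5]
grip_width: 0.0001
grasp_force: 0.0
```

```bash
python3 w.py;python3 lv.py
python3 - <<'E'
import cv2,numpy as np
from workcell import camera
a=cv2.imread('pics/top0.png').astype(int);b=camera('top')['image'][:,:,::-1].astype(int)
for n,(x0,x1,y0,y1) in dict(carton=(180,235,250,292),tip=(290,352,98,152),bottle=(378,432,86,148),dish=(394,443,242,290)).items():
    print(n,np.abs(a-b)[y0:y1,x0:x1].mean().round(1))
E
```

```text
plate c [560.9   3.5  61. ] bbox [ 283  178   57   38 2012] angle 1.3 [[520.0, 65.0], [602.0, 65.0], [602.0, -58.0], [520.0, -58.0]]
t 21.28 pos [385.7 -90.8 201.1] yawY -0.19 F [-1.1  0.6 -0.1] shift [ 16.2 175.3 146.1] twist -0.2
dark [215 125  11   5  43] [703. 204.]
dark [216 170  22   9 192] [599. 186.]
dark [251 233  11  22 191] [452. 118.]
carton 1.8
tip 1.8
bottle 1.8
dish 15.9
```

```bash
python3 -c "
from workcell import job_done
print(job_done())"
```

```text
the job is handed in; nothing more can be done
None
```

I handed the job in at about 21 s on the robot clock: the plate is seated about 2 mm from the pocket centre, the bleed was shut and then the vacuum opened, each to its stop, and carton, tip box and wash bottle are unmoved; the arm hid the dish in the final picture, but it was never approached.

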